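# Back off the grinder's ratchet collar and lock it on its pawl

### The arm

A 6-joint arm with a two-finger parallel gripper is mounted at the origin on a cart in front of the work surface, level with it; the furniture and walls round the work are solid. World frame = base frame: x ahead of the robot, y to its left, z up, the work surface at z = 0. Lengths are in m, angles in rad, forces in N, time in s.
With the tool pointing down it reaches from about 0.3 to 0.75 m from the base axis. Payload 8.5 kg.
Tool frame: the origin (TCP) lies on the centre line of the jaws, within the pads' length; the fingertips stand 8 mm ahead of it and the grasp point (between the pads) lies 11 mm behind it; z points along the fingers, y is the line along which they close (so a half turn about z gives the same grasp; the last joint's range is limited). The gripper opens to 88 mm and grips with 3 to 60 N. Pads are 18 mm wide; open, the fingers measure 123 mm over their backs; the gripper's body (75 mm by 187 mm) begins 45 mm behind the grasp point.
Start: joints at [0.961, 0.381, 1.297, -0, 1.464, -0.215], TCP at [0.212, 0.508, 0.247] pointing down, gripper open.
Joint ranges: [-3.11, 3.11], [-0.89, 2.33], [0.22, 2.48], [-1.42, 4.56], [0.17, 2.85], [-2.88, 2.88]. Speed limits (rad/s): [2.39, 2.39, 3.14, 3.14, 3.14, 3.14].

### API

Orientations are given as a 3x3 rotation matrix whose columns are the frame's x, y, z axes.
In Python, from bench import ctrl gives the robot as it stands.
- The arm moves only by the tool move_arm, never from a script. Its argument "rows" is a list of rows, each an object of numbers: "x", "y", "z": the shift along the tool's x, y, z each as a share of 10 cm, from -1 to 1; "twist": the turn about the tool's z as a share of 30 degrees, from -1 to 1; "hand": the closure, from 0 (fully open) to 1 (shut). In form: [{"x": .., "y": .., "z": .., "twist": .., "hand": ..}, ...]. A call has 1 to 12 rows; each row is the pose to reach, as a shift and turn from the pose commanded when the call began, along the tool's axes at that moment; what a row does not reach only later rows make up. A row lasts 1/10 s, in which the tool goes at most 50 mm and 8.59 degrees, less where a joint would pass 70% of its speed; a pose out of reach is approached as far as the arm can. A call with a number of a shift or a turn outside -1 to 1 is refused whole. A call with a gripper value outside its range is refused whole. The fingers move at their own pace and stop on an object; "force" is the grip in N (left out, the last holds). Time passes only in rows, so rows that repeat a pose let the fingers close. It gives the time, the measured TCP pose, the force, the opening and the grip force at its end, in the units of the state.
- ctrl.read_state(): the state, without advancing time (a new reading comes with each control period).
- ctrl.read_camera(name): name is "side" or "top"; returns a dict with "img" (400x640x3 uint8, blue, green, red), "z_map" (400x640 float32, m along the optical axis (not along the pixel's ray), 0 where there is no reading), "K" (3x3 intrinsics, pixels), "dist" ([k1, k2, p1, p2, k3] as OpenCV has them; the pictures are not rectified), "rvec" (rotation vector, rad) and "tvec" (3), from world to camera coordinates, as OpenCV has them. Camera axes: x right, y down, z forward; pixel columns grow to the right and rows downward; lengths in m; the calibration is good to about 2 mm. A picture is of the moment at which its call begins.
- ctrl.close_job(): hands the job in; it is judged then, once.
The state is a dict: "time": time; "joint_positions": joint angles; "joint_vel": joint speeds; "effort": joint torques, N m; "tool_pos": TCP position; "tool_rot": TCP orientation; "wrist_force": force on the tool from outside, world axes, zero at the start; "wrist_torque": the same for the moment, N m; "grip_width": finger opening in m; "grip_force": force on a finger pad.
Only numpy, scipy, OpenCV 4.12 (cv2) and the standard library are available. Lean on these libraries where they do the work, as an engineer would, in place of code of your own. Each camera call takes 0.05 s, during which the arm holds its last target. There are 200 camera calls.

### The job

The coffee is grinding too fine: lift the grinder's holding pawl out of the ratchet teeth and throw it right over so that it stays off, then turn the collar backwards (clockwise seen from above) by its upright black grip until the red mark comes up to the white pointer. Lay the pawl back down on the teeth, then ease the grip on backwards until a tooth bears on the pawl and press it there for a moment with a firm 12 N or so (15 N at the grip already chips the teeth) to prove that it holds. Leave the collar locked with the red mark within a tooth and a half of the pointer, and leave the hopper, jug, cup and tamper where they stand.

Things in the scene. Friction and masses are not known exactly. Their poses are not given: they have to be found in the camera images.
- grinder: Compact grey coffee grinder, hopper taken off, fixed to the counter; 200 x 150 mm, flat head top 186 mm up (head 172 x 144 mm). Origin: centre of the underside; x points from its front (chute, fork, pointer) to its back, z up. The collar turns about this z axis. Forwards (anticlockwise) the teeth click under the pawl; backwards (clockwise from above) the pawl stops them.
- collar: Aluminium grind-setting collar, 100 mm across, 14 mm high, with 24 saw teeth on its top face (15 degrees apart, 5 mm high, at radius 36 to 50 mm). Origin on the turning axis at the head's top. Stiff greased thread: turning takes 0.25 N m (3 N at the grip, 5 N if pinched) and it stays where left. The phase of teeth to red mark varies and is not given: feel where the pawl catches.
- knob (a point): Centre of the collar's upright black grip: a round post 16 mm across, from 26 mm below to 17 mm above this point, 80 mm from the turning axis, on an 8 mm rod that runs out from the collar at the post's foot (22 mm below this point).
- red_mark (a point): Red mark on the black dial skirt round the collar's foot, 54 mm from the turning axis; the dial turns with the collar. At the start it stands 29 to 74 degrees anticlockwise (seen from above) of the pointer.
- pointer (a point): Point on the dial's circle, at the grinder's front, 54 mm from the axis, that the fixed white pointer on the head points at. The red mark comes to lie on this point. One tooth is 14 mm on this circle. The collar can turn at least 25 degrees beyond it.
- pawl: Dark steel holding pawl, 38 g, hinged on the head at its front right. Origin on the hinge pin, 29 mm above the head's top; hinge axis = grinder's y. Nose in the teeth: its x axis points to the grinder's back (nose 52 mm along x, 12.6 mm below the pin), z up. It swings up and over towards the front by 115 degrees and stays there by its weight; short of about 75 degrees it falls back.
- pawl_grip (a point): Centre of the pawl's red cross-bar, 11.6 mm thick, 22 mm long along the hinge axis, on a stem 30 mm along the pawl's x and 24 mm along its z from the pin; with the pawl down it is 34 mm above the tips of the teeth. Pinched by its two end faces it turns in the grip as the pawl swings.
- hopper: Amber bean hopper stood upside down on its black lid, 125 mm across, 122 mm high, left of the grinder. Origin: centre of the underside. Leave alone.
- jug: Small steel milk jug, 72 x 94 x 80 mm, beyond the hopper. Origin: centre of the underside. Leave alone.
- cup: White espresso cup, 68 x 88 x 58 mm, right of the grinder. Origin: centre of the underside. Leave alone.
- tamper: Coffee tamper, 58 mm across, 94 mm high, beyond the cup. Origin: centre of the underside. Leave alone.

How it is judged:
By the outcome, as a careful person would: the job done as asked, in the order asked, and still so for the second after the job is handed in, with the robot touching nothing.
It also fails if it takes over 72 s, if anything falls off the work surface, if the arm or the gripper's body presses on something with over 40 N, if the wrist force passes 120 N, or if a joint passes its speed limit or range.

## Working session

There is one attempt and no reset: what is moved stays moved. The work goes in short steps, Python scripts to look and compute and a tool call to move; the robot and the scene stay as the last step left them, time stands still between calls to the robot, and variables do not carry over. Pictures are saved under pics/ and viewed, at most 10 in all, crops included, and the job is handed in when it is done.

Besides the shell and the picture viewer there is one more tool, called after "Request:" as a command line: name --argument value ..., lists and objects as JSON in quotes. move_arm: Moves the arm, as the interface text tells. Shift numbers are shares of 10 cm and turn numbers shares of 30 degrees, none past 1 either way. Its arguments: {"type":"object","properties":{"rows":{"type":"array"},"force":{"type":"number"}},"required":["rows"]}

```bash
mkdir -p pics; ls; cat > h.py <<'E'
import numpy as np, cv2, pickle
from bench import ctrl
def snap(n):
    c=ctrl.read_camera(n); c['R']=cv2.Rodrigues(np.array(c['rvec'],float))[0]; return c
def w2p(c,P):
    return cv2.projectPoints(np.array(P,float).reshape(-1,1,3),np.array(c['rvec'],float),np.array(c['tvec'],float),c['K'],np.array(c['dist'],float))[0][:,0]
def cloud(c):
    h,w=c['z_map'].shape
    u,v=np.meshgrid(np.arange(w),np.arange(h))
    n=cv2.undistortPoints(np.stack([u,v],-1).reshape(-1,1,2).astype(float),c['K'],np.array(c['dist'],float))[:,0]
    z=c['z_map'].reshape(-1,1)
    P=np.hstack([n*z,z]); W=(P-np.array(c['tvec']).ravel())@c['R']
    W[z[:,0]==0]=np.nan
    return W.reshape(h,w,3)
E
python3 - <<'E'
from h import *
for n in('side','top'):
    c=snap(n); cv2.imwrite(f'pics/{n}0.png',c['img']); pickle.dump(c,open(n+'0.pkl','wb'))
    print(n,-c['R'].T@np.array(c['tvec']).ravel(), c['R'][2])
print(ctrl.read_state())
E
```

```text
pics
side [ 0.40048633 -0.84964334  0.90896877] [ 0.11130643  0.7658155  -0.63335416]
top [0.27807134 0.04486945 1.6747144 ] [ 0.16392424  0.01582781 -0.98634595]
{'time': 0.1, 'joint_positions': array([ 9.60727143e-01,  3.81132690e-01,  1.29815240e+00, -1.85067004e-05,
        1.46361430e+00, -2.15301509e-01]), 'joint_vel': array([-0.00093329, -0.00306822, -0.00281297, -0.00053623, -0.00085738,
        0.00080233]), 'effort': array([ 4.21026314e-03, -4.38649142e+01, -2.24912721e+01,  7.15304841e-02,
        3.42486240e-02, -7.69952567e-05]), 'tool_pos': array([0.21139149, 0.50749087, 0.24620831]), 'tool_rot': array([[-9.23086611e-01,  3.84591434e-01, -7.33580996e-04],
       [ 3.84592045e-01,  9.23086014e-01, -1.08155611e-03],
       [ 2.61201140e-04, -1.28049938e-03, -9.99999146e-01]]), 'wrist_force': array([0.53265212, 0.50709006, 0.45013737]), 'wrist_torque': array([-0.03092416, -0.03736546,  0.01113786]), 'grip_force': 0.0, 'grip_width': 0.08795740460880135}
```

View pics/top0.png

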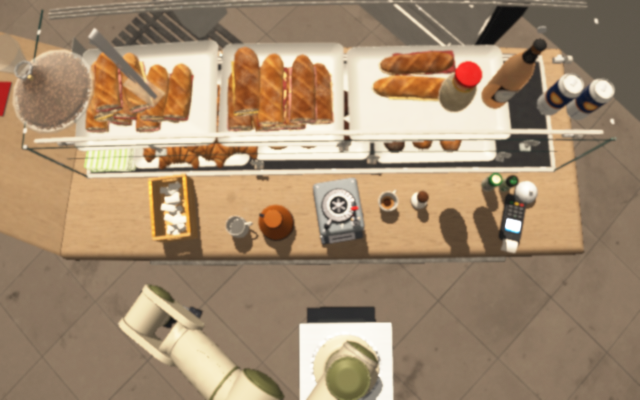

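View pics/side0.png

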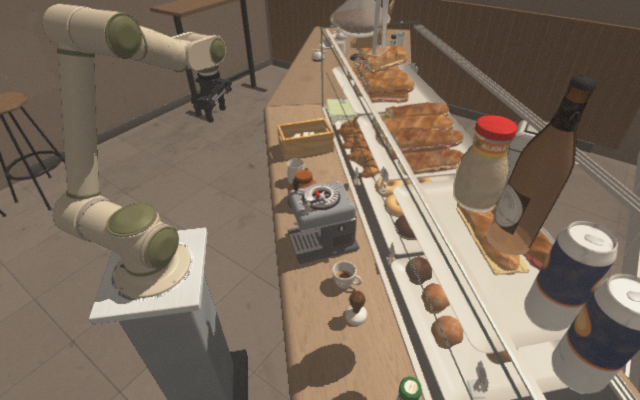

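The top view shows the grinder at about (340,210), with the hopper left at (276,222), the jug at (238,227), the cup at (388,200) and the tamper at (421,199). In the side view the collar is at about (320,197). I'll zoom in and get the cloud.

```bash
python3 - <<'E'
from h import *
t=pickle.load(open('top0.pkl','rb')); s=pickle.load(open('side0.pkl','rb'))
a=cv2.resize(t['img'][175:250,305:375],None,fx=7,fy=7,interpolation=cv2.INTER_CUBIC)
b=cv2.resize(s['img'][170:240,280:365],None,fx=5,fy=7.5,interpolation=cv2.INTER_CUBIC)
b=cv2.resize(s['img'][172:247,285:325+30],None,fx=7,fy=7,interpolation=cv2.INTER_CUBIC)
a=cv2.resize(a,(400,430));b=cv2.resize(b,(400,430))
cv2.imwrite('pics/z0.png',np.hstack([a,b]))
for n,c in(('top',t),('side',s)):
    W=cloud(c)
    m=(abs(W[...,2]-.186)<.006)&(W[...,0]>.2)&(W[...,0]<.8)&(abs(W[...,1])<.4)
    cs,l,st,ce=cv2.connectedComponentsWithStats(m.astype(np.uint8))
    for i in range(1,cs):
        if st[i,4]>30:
            P=W[l==i]; print(n,st[i],P.mean(0),P.min(0),P.max(0),cv2.minAreaRect(P[:,:2].astype(np.float32)*1000))
    # what lies above .22 near the grinder
    m=(W[...,2]>.195)&(W[...,0]>.25)&(W[...,0]<.8)&(abs(W[...,1])<.3)
    P=W[m]; 
    for k in range(0,len(P),max(1,len(P)//25)): print(P[k].round(3),end=' ')
    print()
    # red
    h=cv2.cvtColor(c['img'],cv2.COLOR_BGR2HSV)
    m=((h[...,0]<8)|(h[...,0]>172))&(h[...,1]>150)&(h[...,2]>90)&(W[...,2]>.17)&(W[...,2]<.28)
    for v,u in np.argwhere(m): print(n,u,v,W[v,u].round(3),c['img'][v,u])
E
```

```text
top [ 314  178   51   57 1108] [0.53280617 0.0209792  0.18499524] [ 0.44165146 -0.05935454  0.18002728] [0.62139658 0.09760245 0.19194818] ((530.8795166015625, 20.603851318359375), (168.6099395751953, 140.53640747070312), 8.615297317504883)
top [330 196  18  18 147] [0.53155653 0.01936838 0.18911802] [ 0.50667108 -0.00688651  0.18428222] [0.56147776 0.04718389 0.19198521] ((534.1534423828125, 20.17693328857422), (53.841392517089844, 54.70730972290039), 89.0342025756836)
[ 0.8   -0.276  0.58 ] [ 0.765 -0.292  0.568] [ 0.76  -0.289  0.508] [0.798 0.116 0.309] [0.784 0.238 0.303] [0.774 0.207 0.301] [ 0.794 -0.245  0.219] [0.791 0.111 0.222] [ 0.788 -0.156  0.209] [0.767 0.196 0.267] [ 0.779 -0.072  0.21 ] [ 0.705 -0.276  0.411] [0.707 0.131 0.403] [ 0.699 -0.008  0.412] [ 0.696 -0.131  0.408] [0.697 0.295 0.407] [0.752 0.114 0.218] [ 0.744 -0.159  0.222] [0.744 0.175 0.215] [ 0.678 -0.025  0.403] [ 0.727 -0.239  0.231] [0.724 0.177 0.227] [ 0.701 -0.175  0.209] [0.555 0.04  0.208] [ 0.513 -0.012  0.206] [0.463 0.06  0.236] 
top 445 52 [ 1.036 -0.34   0.228] [ 58  85 172]
top 446 52 [ 1
[... 5171 characters left out ...]

side 315 192 [ 0.507 -0.02   0.242] [ 47  53 137]
side 316 192 [ 0.509 -0.027  0.247] [ 52  58 180]
side 317 192 [ 0.512 -0.028  0.248] [ 54  62 199]
side 318 192 [ 0.515 -0.026  0.246] [ 55  62 170]
side 315 193 [ 0.507 -0.024  0.242] [ 46  51 120]
side 316 193 [ 0.509 -0.028  0.245] [ 49  56 165]
side 317 193 [ 0.511 -0.031  0.247] [ 57  62 199]
side 318 193 [ 0.514 -0.031  0.246] [ 64  72 192]
side 316 194 [ 0.508 -0.032  0.245] [ 48  54 144]
side 317 194 [ 0.51  -0.037  0.248] [ 54  59 176]
side 318 194 [ 0.513 -0.034  0.246] [ 63  70 182]
side 317 195 [ 0.511 -0.034  0.242] [ 43  48 134]
side 318 195 [ 0.513 -0.034  0.242] [ 52  57 141]
side 318 196 [ 0.513 -0.034  0.239] [ 45  51 111]
```

View pics/z0.png

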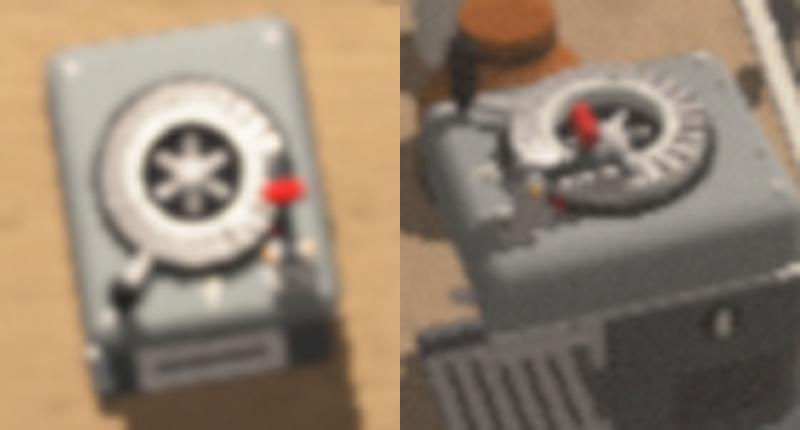

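The zoomed views show three things in image coordinates: the grip post bottom-left of the collar at (125,290), the red cross-bar at (285,190), and the red mark by the pawl nose at about (275,230). The pointer looks to be at about (210,290). I'll work out the grinder frame numerically.

```bash
cat >> h.py <<'E'
def ray(c,u,v,z):
    n=cv2.undistortPoints(np.array([[[u,v]]],float),c['K'],np.array(c['dist'],float))[0,0]
    o=-c['R'].T@np.array(c['tvec']).ravel(); d=c['R'].T@np.array([n[0],n[1],1.])
    return o+d*(z-o[2])/d[2]
def go(p,ang=None):
    """shares for a world TCP target p and world angle (deg) of tool y"""
    s=ctrl.read_state(); R=np.array(s['tool_rot']); d=R.T@(np.array(p)-s['tool_pos'])
    a=np.degrees(np.arctan2(R[1,1],R[0,1])); t=0 if ang is None else -((ang-a+90)%180-90)
    print('t',round(s['time'],2),'pos',s['tool_pos'].round(4),'yang',round(a,1),'shares',(d/.1).round(3),'twist',round(t/30,3),'F',s['wrist_force'].round(2),'w',round(s['grip_width'],4),'J',np.round(s['joint_positions'],2))
E
python3 - <<'E'
from h import *
for n in('top','side'):
    c=pickle.load(open(n+'0.pkl','rb')); W=cloud(c)
    d=np.hypot(W[...,0]-.531,W[...,1]-.020)
    m=(W[...,2]>.196)&(W[...,2]<.21)&(d<.058)
    P=W[m]; (x,y),r=cv2.minEnclosingCircle(P[:,:2].astype(np.float32)*1000)
    print(n,'collar',x,y,r,len(P),np.median(P[:,2]))
    k=(W[...,2]>.222)&(d<.1)&(W[...,0]<.53)&(W[...,1]>.03); print('knob top',W[k].mean(0) if k.any() else 0,k.sum())
    h=cv2.cvtColor(c['img'],cv2.COLOR_BGR2HSV)
    q=w2p(c,[[.48,-.02,.19]])[0]; print(q)
    # redness / whiteness list near the front of the dial
    for v,u in np.argwhere((d>.045)&(d<.08)&(W[...,2]<.225)&(W[...,2]>.18)):
        b,g,r=c['img'][v,u].astype(int); p=ray(c,u,v,.189)
        tag='RED' if r-max(b,g)>35 else ('WHT' if min(b,g,r)>150 and W[v,u,2]<.196 and p[0]<.53 else '')
        if tag:
            g=p[:2]-[.531,.02]; print(tag,u,v,p.round(3),W[v,u,2].round(3),(r,),'R%.3f ang %.0f'%(np.hypot(*g),np.degrees(np.arctan2(g[1],g[0]))-8.4))
E
```

```text
top collar 529.4973754882812 21.134868621826172 54.249053955078125 520 0.20131166565970368
knob top [0.46179041 0.05996222 0.2316549 ] 24
[351.56730122 221.31756136]
RED 355 205 [ 0.532 -0.032  0.189] 0.189 (np.int64(130),) R0.052 ang -97
RED 356 205 [ 0.532 -0.035  0.189] 0.194 (np.int64(161),) R0.055 ang -97
RED 354 206 [ 0.529 -0.029  0.189] 0.22 (np.int64(188),) R0.049 ang -101
RED 355 206 [ 0.529 -0.032  0.189] 0.192 (np.int64(197),) R0.052 ang -101
RED 358 206 [ 0.529 -0.041  0.189] 0.19 (np.int64(194),) R0.061 ang -101
WHT 318 207 [0.527 0.085 0.189] 0.185 (np.int64(171),) R0.065 ang 85
WHT 319 207 [0.527 0.082 0.189] 0.181 (np.int64(176),) R0.062 ang 85
RED 358 207 [ 0.525 -0.041  0.189] 0.18 (np.int64(204),) R0.061 ang -104
WHT 319 208 [0.524 0.082 0.189] 0.187 (np.int64(178),) R0.062 ang 88
WHT 320 208 [0.524 0.079 0.189] 0.193 (np.int64(169),) R0.059 ang 89
WHT 318 209 [0.521 0.085 0.189] 0.181 (np.int64(168),) R0.066 ang 91
WHT 319 209 [0.521 0.082 0.189] 0.188 (np.int64(178),) R0.063 ang 91
WHT 320 209 [0.521 0.079 0.189] 0.186 (np.int64(177),) R0.060 ang 92
WHT 319 210 
[... 14074 characters left out ...]
5 0.066 0.189] 0.187 (np.int64(174),) R0.065 ang 126
WHT 305 189 [0.488 0.066 0.189] 0.187 (np.int64(177),) R0.063 ang 125
WHT 298 201 [0.461 0.013 0.189] 0.189 (np.int64(173),) R0.070 ang -183
WHT 299 201 [0.464 0.013 0.189] 0.188 (np.int64(183),) R0.068 ang -182
WHT 300 201 [0.467 0.012 0.189] 0.188 (np.int64(187),) R0.065 ang -182
WHT 298 202 [0.46  0.009 0.189] 0.189 (np.int64(174),) R0.072 ang -179
RED 312 207 [ 0.497 -0.02   0.189] 0.193 (np.int64(94),) R0.053 ang -138
RED 313 207 [ 0.5   -0.021  0.189] 0.194 (np.int64(87),) R0.051 ang -136
WHT 302 208 [ 0.469 -0.02   0.189] 0.185 (np.int64(178),) R0.074 ang -156
WHT 303 208 [ 0.471 -0.02   0.189] 0.188 (np.int64(181),) R0.072 ang -154
```

Measured in the world frame:
- **Frame:** the axis is at about (0.530, 0.0207) with a yaw of about 8.4°.
- **Bar:** it sits at about (0.512, −0.0275, 0.239), which matches the given height.
- **Post:** it is at radius 78 mm, which agrees with 80 mm.
- **Red mark:** it is about 43° from the pointer, within the stated 29–74°.

Next I'll move above the bar.

Request:
move_arm --rows '[{"x": -0.4, "y": -0.3, "z": -0.85, "twist": 0, "hand": 0}, {"x": -1, "y": -0.8, "z": -0.85, "twist": 0, "hand": 0}, {"x": -1, "y": -0.8, "z": -0.85, "twist": 0, "hand": 0}, {"x": -1, "y": -0.8, "z": -0.85, "twist": 0, "hand": 0}]'

```text
time: 0.5
tool_pos: [0.2746, 0.393, 0.3337]
tool_rot: [[-0.922, 0.387, 0.003], [0.387, 0.922, 0.001], [-0.002, 0.002, -1.0]]
wrist_force: [0.5, 0.7, 0.3]
grip_width: 0.0883
grip_force: 0.0
```

Request:
move_arm --rows '[{"x": -1, "y": -0.8, "z": 0, "twist": 0, "hand": 0}, {"x": -1, "y": -0.8, "z": 0, "twist": 0, "hand": 0}, {"x": -1, "y": -0.8, "z": 0, "twist": 0, "hand": 0}]'

```text
time: 0.8
tool_pos: [0.3353, 0.2811, 0.3312]
tool_rot: [[-0.923, 0.386, -0.001], [0.386, 0.923, -0.001], [0.0, -0.001, -1.0]]
wrist_force: [0.9, -0.2, 0.3]
grip_width: 0.0879
grip_force: 0.0
```

Request:
move_arm --rows '[{"x": -1, "y": -0.8, "z": 0, "twist": 0, "hand": 0}, {"x": -1, "y": -0.8, "z": 0, "twist": 0, "hand": 0}, {"x": -1, "y": -0.8, "z": 0, "twist": 0, "hand": 0}]'

```text
time: 1.1
tool_pos: [0.3971, 0.1686, 0.3311]
tool_rot: [[-0.922, 0.386, -0.001], [0.386, 0.922, -0.0], [0.001, -0.001, -1.0]]
wrist_force: [0.3, 0.7, 1.2]
grip_width: 0.0881
grip_force: 0.0
```

Request:
move_arm --rows '[{"x": -1, "y": -0.8, "z": 0, "twist": -0.3, "hand": 0}, {"x": -1, "y": -0.8, "z": 0, "twist": -0.6, "hand": 0}, {"x": -1, "y": -0.8, "z": 0, "twist": -1, "hand": 0}, {"x": -1, "y": -0.8, "z": 0, "twist": -1, "hand": 0}, {"x": -1, "y": -0.8, "z": 0, "twist": -1, "hand": 0}]'

```text
time: 1.6
tool_pos: [0.458, 0.0579, 0.3309]
tool_rot: [[-0.992, -0.128, -0.002], [-0.128, 0.992, 0.0], [0.002, 0.001, -1.0]]
wrist_force: [0.9, -0.1, 0.7]
grip_width: 0.0881
grip_force: 0.0
```

```bash
python3 -c "
from h import *
go([.512,-.0275,.29],98.4)"
```

```text
t 1.6 pos [0.458  0.0579 0.3309] yang 97.3 shares [-0.427 -0.916  0.407] twist -0.035 F [ 0.88 -0.07  0.71] w 0.0881 J [-0.13  0.17  1.35  0.    1.62 -1.83]
```

Request:
move_arm --rows '[{"x": -0.43, "y": -0.92, "z": 0.2, "twist": -0.035, "hand": 0.4}, {"x": -0.43, "y": -0.92, "z": 0.4, "twist": -0.035, "hand": 0.4}, {"x": -0.43, "y": -0.92, "z": 0.4, "twist": -0.035, "hand": 0.4}, {"x": -0.43, "y": -0.92, "z": 0.4, "twist": -0.035, "hand": 0.4}, {"x": -0.43, "y": -0.92, "z": 0.4, "twist": -0.035, "hand": 0.4}]'

```text
time: 2.1
tool_pos: [0.5118, -0.0259, 0.2924]
tool_rot: [[-0.989, -0.146, 0.0], [-0.146, 0.989, 0.0], [-0.0, 0.0, -1.0]]
wrist_force: [0.3, 0.4, 0.6]
grip_width: 0.0534
grip_force: 0.0
```

```bash
python3 -c "
from h import *
go([.512,-.0275,.228],98.4)
c=snap('side'); P=[w2p(c,[p])[0] for p in ([.512,-.0275,.239],[.512,-.0275,.29])]
print(P)
cv2.imwrite('pics/s1.png',cv2.resize(c['img'][130:240,270:370],None,fx=5,fy=5,interpolation=cv2.INTER_CUBIC))"
```

```text
t 2.1 pos [ 0.5118 -0.0259  0.2924] yang 98.4 shares [ 0.    -0.016  0.644] twist 0.0 F [0.33 0.36 0.55] w 0.0534 J [-0.28  0.28  1.31  0.    1.55 -2.  ]
[array([317.15094683, 194.38414286]), array([316.77088608, 179.56949377])]
```

View pics/s1.png

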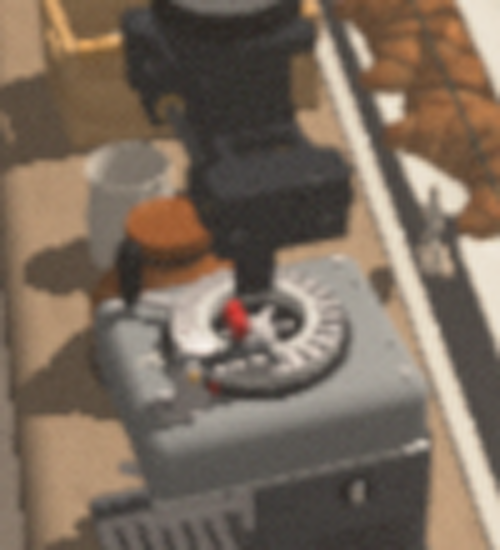

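The view shows the near finger at (255,275) in line with the red bar at (237,318). I'll descend and pinch.

Request:
move_arm --rows '[{"x": 0, "y": -0.015, "z": 0.3, "twist": 0, "hand": 0.4}, {"x": 0, "y": -0.015, "z": 0.64, "twist": 0, "hand": 0.4}, {"x": 0, "y": -0.015, "z": 0.64, "twist": 0, "hand": 0.4}, {"x": 0, "y": -0.015, "z": 0.64, "twist": 0, "hand": 0.5}, {"x": 0, "y": -0.015, "z": 0.64, "twist": 0, "hand": 1}, {"x": 0, "y": -0.015, "z": 0.64, "twist": 0, "hand": 1}, {"x": 0, "y": -0.015, "z": 0.64, "twist": 0, "hand": 1}]' --force 15

```text
time: 2.85
tool_pos: [0.5127, -0.0278, 0.2289]
tool_rot: [[-0.989, -0.147, 0.002], [-0.147, 0.989, 0.002], [-0.002, 0.002, -1.0]]
wrist_force: [-0.0, 20.2, 5.6]
grip_width: 0.0232
grip_force: 9.7
```

```bash
python3 -c "
from h import *
go([.512,-.0275,.228],98.4)
print(np.degrees(38.66*0))
for a in range(0,116,8):
  t=np.radians(38.66+a); print(a,((38.42*np.cos(t)-30)/-100).round(3),(-(38.42*np.sin(t)-24)/100).round(3))"
```

```text
t 2.85 pos [ 0.5127 -0.0278  0.2289] yang 98.4 shares [0.007 0.004 0.009] twist 0.001 F [-1.00e-02  2.02e+01  5.58e+00] w 0.0232 J [-0.29  0.33  1.43  0.    1.38 -2.  ]
0.0
0 -0.0 -0.0
8 0.036 -0.039
16 0.078 -0.073
24 0.124 -0.101
32 0.173 -0.123
40 0.224 -0.137
48 0.278 -0.144
56 0.331 -0.143
64 0.384 -0.135
72 0.436 -0.119
80 0.484 -0.097
88 0.529 -0.068
96 0.57 -0.033
104 0.605 0.007
112 0.635 0.052
```

The fingers are pressing on one side with a 20 N sideways force, so I'll relax that.

Request:
move_arm --rows '[{"x": 0, "y": 0.015, "z": 0, "twist": 0, "hand": 1}, {"x": 0, "y": 0.015, "z": 0, "twist": 0, "hand": 1}, {"x": 0, "y": 0.015, "z": 0, "twist": 0, "hand": 1}]' --force 15

```text
time: 3.15
tool_pos: [0.5126, -0.0264, 0.2288]
tool_rot: [[-0.989, -0.147, 0.002], [-0.147, 0.989, 0.001], [-0.002, 0.001, -1.0]]
wrist_force: [0.9, 5.7, 5.0]
grip_width: 0.0211
grip_force: 15.0
```

Request:
move_arm --rows '[{"x": 0.046, "y": 0.006, "z": -0.048, "twist": 0, "hand": 1}, {"x": 0.1, "y": 0.006, "z": -0.088, "twist": 0, "hand": 1}, {"x": 0.16, "y": 0.006, "z": -0.118, "twist": 0, "hand": 1}, {"x": 0.224, "y": 0.006, "z": -0.137, "twist": 0, "hand": 1}, {"x": 0.291, "y": 0.006, "z": -0.144, "twist": 0, "hand": 1}, {"x": 0.358, "y": 0.006, "z": -0.14, "twist": 0, "hand": 1}]'

```text
time: 3.75
tool_pos: [0.4759, -0.0319, 0.2415]
tool_rot: [[-0.989, -0.146, -0.001], [-0.146, 0.989, 0.0], [0.0, 0.001, -1.0]]
wrist_force: [2.2, 3.8, -6.1]
grip_width: 0.0216
grip_force: 15.0
```

```bash
python3 -c "
from h import *
go([.512,-.0275,.228],98.4)"
```

```text
t 3.75 pos [ 0.4759 -0.0319  0.2415] yang 98.4 shares [-0.364 -0.01   0.135] twist 0.001 F [ 2.24  3.82 -6.06] w 0.0216 J [-0.32  0.26  1.5   0.    1.39 -2.03]
```

Request:
move_arm --rows '[{"x": 0.065, "y": 0, "z": 0.017, "twist": 0, "hand": 1}, {"x": 0.126, "y": 0, "z": 0.043, "twist": 0, "hand": 1}, {"x": 0.182, "y": 0, "z": 0.08, "twist": 0, "hand": 1}, {"x": 0.23, "y": 0, "z": 0.127, "twist": 0, "hand": 1}, {"x": 0.263, "y": 0, "z": 0.167, "twist": 0, "hand": 1}, {"x": 0.275, "y": 0, "z": 0.185, "twist": 0, "hand": 1}, {"x": 0.275, "y": 0, "z": 0.185, "twist": 0, "hand": 1}]'

```text
time: 4.45
tool_pos: [0.4494, -0.0359, 0.2233]
tool_rot: [[-0.989, -0.146, 0.001], [-0.146, 0.989, 0.0], [-0.001, 0.0, -1.0]]
wrist_force: [3.0, 5.7, -0.3]
grip_width: 0.0215
grip_force: 15.0
```

```bash
python3 -c "
from h import *
go([.512,-.0275,.228],98.4)"
```

```text
t 4.45 pos [ 0.4494 -0.0359  0.2233] yang 98.4 shares [-0.632 -0.009 -0.047] twist 0.001 F [ 3.01  5.65 -0.32] w 0.0215 J [-0.34  0.23  1.6   0.    1.32 -2.06]
```

Release, rise and head over to the post.

Request:
move_arm --rows '[{"x": 0, "y": 0, "z": 0, "twist": 0, "hand": 0.5}, {"x": 0, "y": 0, "z": 0, "twist": 0, "hand": 0.5}, {"x": 0, "y": 0, "z": 0, "twist": 0, "hand": 0.5}, {"x": 0, "y": 0, "z": -0.4, "twist": 0, "hand": 0.5}, {"x": 0, "y": 0, "z": -0.8, "twist": 0, "hand": 0.5}, {"x": 0, "y": 0.4, "z": -0.8, "twist": 0.3, "hand": 0.5}, {"x": 0, "y": 0.8, "z": -0.8, "twist": 0.6, "hand": 0.5}, {"x": 0, "y": 0.95, "z": -0.8, "twist": 0.9, "hand": 0.5}, {"x": 0, "y": 0.95, "z": -0.8, "twist": 1, "hand": 0.5}, {"x": 0, "y": 0.95, "z": -0.8, "twist": 1, "hand": 0.5}]'

```text
time: 5.45
tool_pos: [0.4353, 0.0582, 0.3033]
tool_rot: [[-0.93, 0.367, 0.0], [0.367, 0.93, -0.001], [-0.0, -0.001, -1.0]]
wrist_force: [-0.3, -0.7, -0.1]
grip_width: 0.0439
grip_force: 0.0
```

```bash
python3 -c "
from h import *
go([.460,.0594,.26],61)
c=snap('side'); 
cv2.imwrite('pics/s2.png',cv2.resize(c['img'][130:240,270:370],None,fx=5,fy=5,interpolation=cv2.INTER_CUBIC))"
```

```text
t 5.45 pos [0.4353 0.0582 0.3033] yang 68.4 shares [-0.225  0.102  0.433] twist 0.248 F [-0.32 -0.68 -0.15] w 0.0439 J [-0.14  0.14  1.47 -0.    1.53 -1.33]
```

View pics/s2.png

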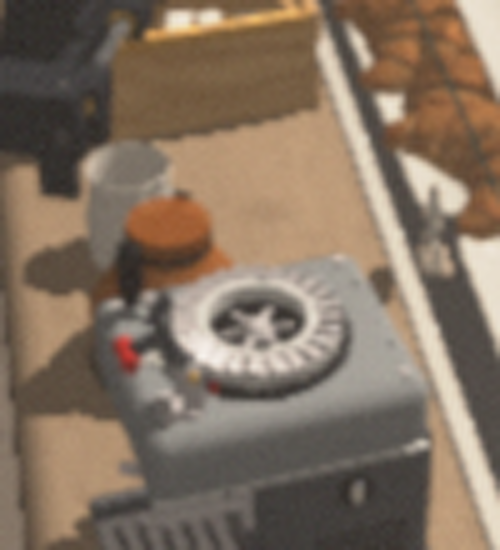

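The pawl lies thrown over to the front, with its red bar at (125,352). The post is at (130,270) and the red mark at (213,387). I'll lower the fingers round the post and close them loosely.

Request:
move_arm --rows '[{"x": -0.225, "y": 0.1, "z": 0.2, "twist": 0.25, "hand": 0.5}, {"x": -0.225, "y": 0.1, "z": 0.3, "twist": 0.25, "hand": 0.5}, {"x": -0.225, "y": 0.1, "z": 0.6, "twist": 0.25, "hand": 0.5}, {"x": -0.225, "y": 0.1, "z": 0.88, "twist": 0.25, "hand": 0.5}, {"x": -0.225, "y": 0.1, "z": 0.88, "twist": 0.25, "hand": 0.5}, {"x": -0.225, "y": 0.1, "z": 0.88, "twist": 0.25, "hand": 0.78}, {"x": -0.225, "y": 0.1, "z": 0.88, "twist": 0.25, "hand": 0.78}, {"x": -0.225, "y": 0.1, "z": 0.88, "twist": 0.25, "hand": 0.78}]'

```text
time: 6.3
tool_pos: [0.4605, 0.0589, 0.2165]
tool_rot: [[-0.874, 0.485, 0.002], [0.485, 0.874, -0.0], [-0.002, 0.001, -1.0]]
wrist_force: [-0.1, 0.4, -0.9]
grip_width: 0.0224
grip_force: 0.0
```

```bash
python3 -c "
from h import *
go([.460,.0594,.215],61)"
```

```text
t 6.3 pos [0.4605 0.0589 0.2165] yang 61.0 shares [0.007 0.002 0.015] twist -0.001 F [-0.14  0.41 -0.89] w 0.0224 J [-0.13  0.26  1.58 -0.    1.3  -1.19]
```

Request:
move_arm --rows '[{"x": -0.001, "y": 0.035, "z": 0, "twist": 0.083, "hand": 0.78}, {"x": -0.003, "y": 0.07, "z": 0, "twist": 0.167, "hand": 0.78}, {"x": -0.007, "y": 0.105, "z": 0, "twist": 0.25, "hand": 0.78}, {"x": -0.012, "y": 0.139, "z": 0, "twist": 0.333, "hand": 0.78}, {"x": -0.027, "y": 0.207, "z": 0, "twist": 0.5, "hand": 0.78}, {"x": -0.048, "y": 0.274, "z": 0, "twist": 0.667, "hand": 0.78}, {"x": -0.075, "y": 0.338, "z": 0, "twist": 0.833, "hand": 0.78}, {"x": -0.107, "y": 0.4, "z": 0, "twist": 1, "hand": 0.78}, {"x": -0.107, "y": 0.4, "z": 0, "twist": 1, "hand": 0.78}]'

```text
time: 7.2
tool_pos: [0.4893, 0.089, 0.216]
tool_rot: [[-0.514, 0.858, 0.001], [0.858, 0.514, -0.0], [-0.001, 0.001, -1.0]]
wrist_force: [-0.6, -0.1, -0.3]
grip_width: 0.0194
grip_force: 0.0
```

```bash
cat >> h.py <<'E'
def red(c,C=(.530,.0207)):
    W=cloud(c); d=np.hypot(W[...,0]-C[0],W[...,1]-C[1]); out=[]
    for v,u in np.argwhere((d<.09)&(W[...,2]>.178)&(W[...,2]<.23)):
        b,g,r=c['img'][v,u].astype(int); p=ray(c,u,v,.189); e=p[:2]-C; R=np.hypot(*e)
        if r-max(b,g)>18 and .046<R<.062 : out.append((u,v,r-max(b,g),R.round(3),(180-(np.degrees(np.arctan2(e[1],e[0]))-8.4))%360))
    return [tuple(np.round(o,3).tolist()) for o in out]
E
python3 -c "
from h import *
go([.530,.0207,.215],31)
for n in('side','top'):
  c=snap(n); print(n,red(c)[:30])"
```

```text
t 7.2 pos [0.4893 0.089  0.216 ] yang 30.9 shares [-0.795 -0.002  0.01 ] twist -0.002 F [-0.57 -0.12 -0.27] w 0.0194 J [-0.06  0.31  1.49 -0.    1.33 -0.6 ]
side [(308.0, 204.0, 27.0, 0.05, 336.99), (309.0, 204.0, 24.0, 0.047, 334.684), (308.0, 205.0, 30.0, 0.052, 333.22), (309.0, 205.0, 25.0, 0.05, 330.904), (308.0, 206.0, 19.0, 0.056, 329.879)]
top [(351.0, 218.0, 26.0, 0.055, 323.514), (352.0, 218.0, 24.0, 0.058, 321.332), (345.0, 219.0, 19.0, 0.047, 342.802), (346.0, 219.0, 22.0, 0.048, 339.46), (351.0, 219.0, 33.0, 0.058, 325.78), (352.0, 219.0, 32.0, 0.06, 323.594), (345.0, 220.0, 22.0, 0.05, 344.438), (346.0, 220.0, 31.0, 0.051, 341.236), (347.0, 220.0, 20.0, 0.053, 338.212), (351.0, 220.0, 23.0, 0.06, 327.871), (346.0, 221.0, 22.0, 0.054, 342.826)]
```

Request:
move_arm --rows '[{"x": -0.002, "y": 0.05, "z": 0, "twist": 0.12, "hand": 0.78}, {"x": -0.007, "y": 0.105, "z": 0, "twist": 0.25, "hand": 0.78}, {"x": -0.017, "y": 0.166, "z": 0, "twist": 0.4, "hand": 0.78}, {"x": -0.017, "y": 0.166, "z": 0, "twist": 0.4, "hand": 0.78}]'

```text
time: 7.7
tool_pos: [0.5041, 0.0959, 0.2155]
tool_rot: [[-0.326, 0.946, 0.0], [0.946, 0.326, 0.0], [-0.0, 0.0, -1.0]]
wrist_force: [0.6, 0.0, -0.4]
grip_width: 0.0195
grip_force: 0.0
```

```bash
python3 -c "
from h import *
go([.530,.0207,.215],19)
im=[]
for n,(x,y) in(('side',(308,202)),('top',(342,218))):
  c=snap(n); print(n,red(c)[:30]); im.append(cv2.resize(c['img'][y-25:y+25,x-25:x+25],(400,400),interpolation=cv2.INTER_CUBIC))
cv2.imwrite('pics/z3.png',np.hstack(im))"
```

```text
t 7.7 pos [0.5041 0.0959 0.2155] yang 19.0 shares [-0.795  0.     0.005] twist -0.0 F [ 0.64  0.03 -0.45] w 0.0195 J [-0.04  0.34  1.45  0.    1.35 -0.37]
side [(308.0, 204.0, 24.0, 0.05, 336.99), (309.0, 204.0, 24.0, 0.047, 334.684), (308.0, 205.0, 28.0, 0.052, 333.22), (309.0, 205.0, 25.0, 0.05, 330.904), (308.0, 206.0, 19.0, 0.056, 329.879)]
top [(352.0, 218.0, 24.0, 0.058, 321.332), (351.0, 219.0, 32.0, 0.058, 325.78), (352.0, 219.0, 32.0, 0.06, 323.594), (342.0, 220.0, 20.0, 0.047, 355.036), (343.0, 220.0, 20.0, 0.047, 351.352), (351.0, 220.0, 23.0, 0.06, 327.871), (342.0, 221.0, 29.0, 0.05, 355.939), (343.0, 221.0, 34.0, 0.05, 352.464), (344.0, 221.0, 20.0, 0.051, 349.111), (342.0, 222.0, 24.0, 0.053, 356.735)]
```

View pics/z3.png

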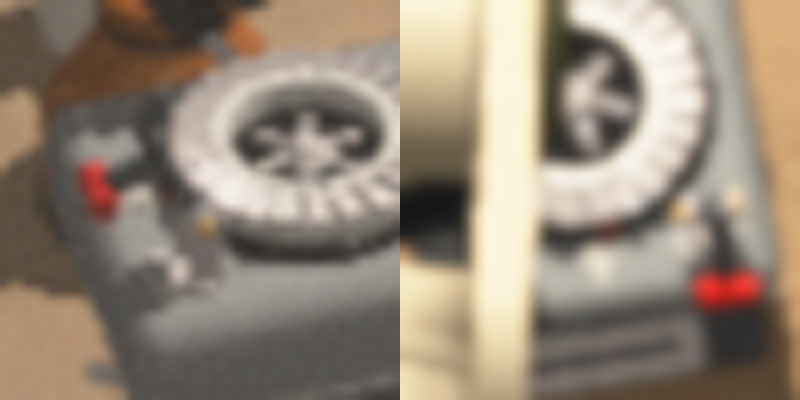

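In the top crop the red mark is at (608,230), about 6° short of the pointer at (598,262). The side crop shows the pawl resting thrown over. I'll turn 6° more.

Request:
move_arm --rows '[{"x": -0.001, "y": 0.042, "z": 0, "twist": 0.1, "hand": 0.78}, {"x": -0.004, "y": 0.084, "z": 0, "twist": 0.2, "hand": 0.78}, {"x": -0.004, "y": 0.084, "z": 0, "twist": 0.2, "hand": 0.78}, {"x": -0.004, "y": 0.084, "z": 0, "twist": 0.2, "hand": 0.78}]'

```text
time: 8.2
tool_pos: [0.5119, 0.0981, 0.2153]
tool_rot: [[-0.226, 0.974, 0.0], [0.974, 0.226, 0.0], [-0.0, 0.0, -1.0]]
wrist_force: [-0.7, -0.9, -0.0]
grip_width: 0.0193
grip_force: 0.5
```

```bash
python3 -c "
from h import *
go([.530,.0207,.215],13)
c=snap('top'); W=[o for o in red(c) if o[0]<348]; print(W)
w=np.array([o[2] for o in W]); print((w*np.array([(o[4]+90)%360-90 for o in W])).sum()/w.sum())
a=cv2.cvtColor(c['img'],cv2.COLOR_BGR2GRAY)[222:229,335:350]; print(a)"
```

```text
t 8.2 pos [0.5119 0.0981 0.2153] yang 13.1 shares [-0.795  0.001  0.003] twist 0.003 F [-0.68 -0.88 -0.01] w 0.0193 J [-0.04  0.36  1.43  0.    1.35 -0.27]
[(340.0, 221.0, 22.0, 0.049, 3.168), (341.0, 221.0, 28.0, 0.049, 359.515), (342.0, 221.0, 21.0, 0.05, 355.939), (340.0, 222.0, 25.0, 0.052, 3.541), (341.0, 222.0, 34.0, 0.052, 0.106), (342.0, 222.0, 24.0, 0.053, 356.735), (341.0, 223.0, 20.0, 0.055, 0.63)]
-0.016068965517240356
[[ 60  61  63  69  72  75  79  79  71  69  78  96 117 141 166]
 [ 96  83  79  86  93 103 127 143 131 114 118 137 156 171 181]
 [143 126 122 129 135 150 186 204 188 161 159 170 178 182 185]
 [173 164 162 164 165 181 211 223 206 183 180 182 185 185 184]
 [182 180 180 179 179 191 215 221 205 188 184 184 184 183 184]
 [183 183 183 183 182 190 206 211 198 185 182 180 178 177 176]
 [183 183 182 181 179 182 191 192 184 176 172 166 163 159 157]]
```

The mark is on the pointer to within about 1°. I'll open, lift and go back to the pawl.

Request:
move_arm --rows '[{"x": 0, "y": 0, "z": 0, "twist": 0, "hand": 0.5}, {"x": 0, "y": 0, "z": 0, "twist": 0, "hand": 0.5}, {"x": 0, "y": 0, "z": 0, "twist": 0, "hand": 0.5}, {"x": 0, "y": 0, "z": -0.4, "twist": 0, "hand": 0.5}, {"x": 0, "y": 0, "z": -0.8, "twist": 0, "hand": 0.5}, {"x": -0.3, "y": -0.25, "z": -0.9, "twist": -0.28, "hand": 0.5}, {"x": -0.6, "y": -0.5, "z": -0.9, "twist": -0.56, "hand": 0.5}, {"x": -0.6, "y": -0.5, "z": -0.9, "twist": -0.84, "hand": 0.5}, {"x": -0.6, "y": -0.5, "z": -0.9, "twist": -1, "hand": 0.5}, {"x": -0.6, "y": -0.5, "z": -0.9, "twist": -1, "hand": 0.5}]'

```text
time: 9.25
tool_pos: [0.4767, 0.0283, 0.3054]
tool_rot: [[-0.681, 0.732, 0.0], [0.732, 0.681, -0.0], [-0.0, 0.0, -1.0]]
wrist_force: [0.8, -0.2, 0.4]
grip_width: 0.0439
grip_force: 0.0
```

Request:
move_arm --rows '[{"x": 0, "y": 0, "z": 0, "twist": -0.28, "hand": 0.5}, {"x": 0, "y": 0, "z": 0, "twist": -0.56, "hand": 0.5}, {"x": 0, "y": 0, "z": 0, "twist": -0.84, "hand": 0.5}, {"x": 0, "y": 0, "z": 0, "twist": -1, "hand": 0.5}, {"x": 0, "y": 0, "z": 0, "twist": -1, "hand": 0.5}]'

```text
time: 9.75
tool_pos: [0.4768, 0.0288, 0.3052]
tool_rot: [[-0.956, 0.295, -0.0], [0.295, 0.956, 0.0], [0.0, 0.0, -1.0]]
wrist_force: [0.2, 0.2, -0.5]
grip_width: 0.0441
grip_force: 0.0
```

```bash
python3 -c "
from h import *
go([.449,-.0355,.28],98.4)
for n in('top','side'):
  c=snap(n);W=cloud(c);i=c['img'].astype(int)
  m=(i[...,2]-i[...,:2].max(-1)>60)&(W[...,0]>.42)&(W[...,0]<.48)&(W[...,1]<0)&(W[...,1]>-.08)&(W[...,2]>.2)
  print(n,m.sum(),np.nanmedian(W[m],0),W[m].min(0) if m.any() else 0,W[m].max(0) if m.any() else 0)
  if n=='top': print([o for o in red(c) if o[0]<348])"
```

```text
t 9.75 pos [0.4768 0.0288 0.3052] yang 72.9 shares [ 0.077 -0.696  0.252] twist -0.851 F [ 0.23  0.17 -0.54] w 0.0441 J [-0.19  0.21  1.37  0.    1.56 -1.46]
top 0 [nan nan nan] 0 0
[]
side 19 [ 0.44844578 -0.04015078  0.23689391] [ 0.44414008 -0.0457923   0.23237057] [ 0.45422368 -0.02504325  0.24061044]
  return np.nanmean(a, axis, out=out, keepdims=keepdims)
```

Request:
move_arm --rows '[{"x": 0.04, "y": -0.35, "z": 0, "twist": -0.28, "hand": 0.5}, {"x": 0.077, "y": -0.69, "z": 0, "twist": -0.56, "hand": 0.5}, {"x": 0.077, "y": -0.69, "z": 0.2, "twist": -0.85, "hand": 0.5}, {"x": 0.077, "y": -0.69, "z": 0.4, "twist": -0.85, "hand": 0.5}, {"x": 0.077, "y": -0.69, "z": 0.65, "twist": -0.85, "hand": 0.5}, {"x": 0.077, "y": -0.69, "z": 0.84, "twist": -0.85, "hand": 0.5}, {"x": 0.077, "y": -0.69, "z": 0.84, "twist": -0.85, "hand": 0.5}, {"x": 0.077, "y": -0.69, "z": 0.84, "twist": -0.85, "hand": 0.65}, {"x": 0.077, "y": -0.69, "z": 0.84, "twist": -0.85, "hand": 0.65}]'

```text
time: 10.75
tool_pos: [0.4497, -0.0353, 0.2223]
tool_rot: [[-0.989, -0.146, 0.002], [-0.146, 0.989, -0.001], [-0.002, -0.001, -1.0]]
wrist_force: [0.4, 0.5, 0.1]
grip_width: 0.0315
grip_force: 0.0
```

```bash
python3 -c "
from h import *
go([.449,-.0355,.221],98.4)
for a in range(115,-1,-10):
  t=np.radians(38.66+a); t0=np.radians(38.66+115); print(a,(38.42*(np.cos(t)-np.cos(t0))/-100).round(3),(-(38.42*(np.sin(t)-np.sin(t0)))/100).round(3))"
```

```text
t 10.75 pos [ 0.4497 -0.0353  0.2223] yang 98.4 shares [ 0.007 -0.001  0.013] twist -0.0 F [0.37 0.51 0.07] w 0.0315 J [-0.34  0.23  1.6   0.    1.31 -2.06]
115 -0.0 -0.0
105 -0.035 -0.057
95 -0.079 -0.107
85 -0.131 -0.149
75 -0.19 -0.181
65 -0.254 -0.203
55 -0.32 -0.213
45 -0.387 -0.211
35 -0.452 -0.198
25 -0.515 -0.174
15 -0.572 -0.139
5 -0.622 -0.095
```

Request:
move_arm --rows '[{"x": 0.005, "y": 0, "z": 0.01, "twist": 0, "hand": 1}, {"x": 0.005, "y": 0, "z": 0.01, "twist": 0, "hand": 1}, {"x": 0.005, "y": 0, "z": 0.01, "twist": 0, "hand": 1}, {"x": 0.005, "y": 0, "z": 0.01, "twist": 0, "hand": 1}]' --force 15

```text
time: 11.15
tool_pos: [0.4489, -0.0356, 0.2208]
tool_rot: [[-0.989, -0.146, 0.001], [-0.146, 0.989, -0.001], [-0.001, -0.001, -1.0]]
wrist_force: [-0.7, -3.4, 3.9]
grip_width: 0.0214
grip_force: 15.0
```

Request:
move_arm --rows '[{"x": -0.035, "y": 0, "z": -0.057, "twist": 0, "hand": 1}, {"x": -0.079, "y": 0, "z": -0.107, "twist": 0, "hand": 1}, {"x": -0.131, "y": 0, "z": -0.149, "twist": 0, "hand": 1}, {"x": -0.19, "y": 0, "z": -0.181, "twist": 0, "hand": 1}, {"x": -0.254, "y": 0, "z": -0.203, "twist": 0, "hand": 1}, {"x": -0.32, "y": 0, "z": -0.213, "twist": 0, "hand": 1}, {"x": -0.387, "y": 0, "z": -0.211, "twist": 0, "hand": 1}, {"x": -0.452, "y": 0, "z": -0.198, "twist": 0, "hand": 1}, {"x": -0.515, "y": 0, "z": -0.174, "twist": 0, "hand": 1}, {"x": -0.572, "y": 0, "z": -0.139, "twist": 0, "hand": 1}, {"x": -0.605, "y": 0, "z": -0.113, "twist": 0, "hand": 1}, {"x": -0.605, "y": 0, "z": -0.113, "twist": 0, "hand": 1}]'

```text
time: 12.35
tool_pos: [0.5085, -0.0266, 0.2308]
tool_rot: [[-0.989, -0.146, -0.002], [-0.146, 0.989, -0.0], [0.002, 0.0, -1.0]]
wrist_force: [-1.3, -4.9, 0.2]
grip_width: 0.0212
grip_force: 15.0
```

```bash
python3 -c "
from h import *
go([.5126,-.0264,.228],98.4)"
```

```text
t 12.35 pos [ 0.5085 -0.0266  0.2308] yang 98.4 shares [-0.04  -0.004  0.028] twist 0.001 F [-1.26 -4.94  0.23] w 0.0212 J [-0.28  0.32  1.44 -0.    1.39 -2.  ]
```

Request:
move_arm --rows '[{"x": -0.015, "y": 0, "z": 0.012, "twist": 0, "hand": 1}, {"x": -0.015, "y": 0, "z": 0.012, "twist": 0, "hand": 0.5}, {"x": -0.015, "y": 0, "z": 0.012, "twist": 0, "hand": 0.5}, {"x": -0.015, "y": 0, "z": 0.012, "twist": 0, "hand": 0.5}, {"x": -0.015, "y": 0, "z": -0.4, "twist": 0, "hand": 0.5}, {"x": -0.015, "y": 0, "z": -0.8, "twist": 0, "hand": 0.5}, {"x": -0.02, "y": 0.4, "z": -0.8, "twist": 0.28, "hand": 0.5}, {"x": -0.02, "y": 0.9, "z": -0.8, "twist": 0.56, "hand": 0.5}, {"x": -0.02, "y": 1, "z": -0.8, "twist": 0.84, "hand": 0.5}, {"x": -0.02, "y": 1, "z": -0.8, "twist": 1, "hand": 0.5}, {"x": -0.02, "y": 1, "z": -0.8, "twist": 1, "hand": 0.5}]'

```text
time: 13.45
tool_pos: [0.4957, 0.0736, 0.3117]
tool_rot: [[-0.93, 0.367, 0.0], [0.367, 0.93, 0.0], [-0.0, 0.0, -1.0]]
wrist_force: [0.5, -0.9, 0.8]
grip_width: 0.0438
grip_force: 0.0
```

Request:
move_arm --rows '[{"x": 0, "y": 0, "z": 0, "twist": 0.28, "hand": 0.5}, {"x": 0, "y": 0, "z": 0, "twist": 0.56, "hand": 0.5}, {"x": 0, "y": 0, "z": 0, "twist": 0.84, "hand": 0.5}, {"x": 0, "y": 0, "z": 0, "twist": 1, "hand": 0.5}, {"x": 0, "y": 0, "z": 0, "twist": 1, "hand": 0.5}]'

```text
time: 13.95
tool_pos: [0.4959, 0.0726, 0.3115]
tool_rot: [[-0.623, 0.783, -0.0], [0.783, 0.623, 0.0], [0.0, 0.0, -1.0]]
wrist_force: [-0.7, 0.7, 0.3]
grip_width: 0.0445
grip_force: 0.0
```

```bash
python3 -c "
from h import *
go([.512,.098,.2155],13)
c=snap('side'); W=cloud(c);i=c['img'].astype(int)
m=(i[...,2]-i[...,:2].max(-1)>50)&(abs(W[...,0]-.51)<.03)&(abs(W[...,1]+.025)<.035)&(W[...,2]>.22); print(m.sum(),np.median(W[m],0),W[m].max(0))
cv2.imwrite('pics/s4.png',cv2.resize(c['img'][130:240,270:370],None,fx=5,fy=5,interpolation=cv2.INTER_CUBIC))"
```

```text
t 13.95 pos [0.4959 0.0726 0.3115] yang 38.5 shares [0.099 0.284 0.96 ] twist 0.85 F [-0.69  0.73  0.28] w 0.0445 J [-0.09  0.25  1.3   0.    1.59 -0.76]
26 [ 0.51110172 -0.02905537  0.24541402] [ 0.51701983 -0.01533242  0.24742676]
```

View pics/s4.png

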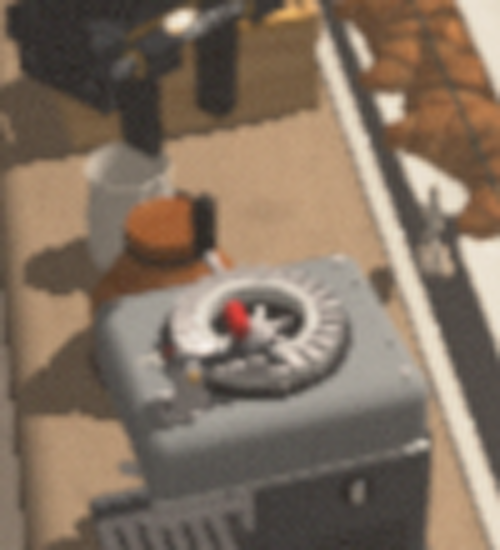

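The pawl is back on the teeth, with its bar at (237,318), the same place as at the start. Now the post again.

Request:
move_arm --rows '[{"x": 0.1, "y": 0.285, "z": 0.1, "twist": 0.28, "hand": 0.5}, {"x": 0.1, "y": 0.285, "z": 0.2, "twist": 0.56, "hand": 0.5}, {"x": 0.1, "y": 0.285, "z": 0.3, "twist": 0.85, "hand": 0.5}, {"x": 0.1, "y": 0.285, "z": 0.6, "twist": 0.85, "hand": 0.5}, {"x": 0.1, "y": 0.285, "z": 0.96, "twist": 0.85, "hand": 0.5}, {"x": 0.1, "y": 0.285, "z": 0.96, "twist": 0.85, "hand": 0.5}, {"x": 0.1, "y": 0.285, "z": 0.96, "twist": 0.85, "hand": 0.78}, {"x": 0.1, "y": 0.285, "z": 0.96, "twist": 0.85, "hand": 0.78}, {"x": 0.1, "y": 0.285, "z": 0.96, "twist": 0.85, "hand": 0.78}, {"x": 0.1, "y": 0.285, "z": 0.96, "twist": 0.85, "hand": 0.78}]'

```text
time: 15.0
tool_pos: [0.512, 0.0983, 0.2166]
tool_rot: [[-0.224, 0.975, 0.001], [0.975, 0.224, -0.0], [-0.001, 0.001, -1.0]]
wrist_force: [-2.3, -0.6, 1.3]
grip_width: 0.0198
grip_force: 0.7
```

```bash
python3 -c "
from h import *
go([.512,.098,.2155],13)"
```

```text
t 15.0 pos [0.512  0.0983 0.2166] yang 13.0 shares [-0.003 -0.001  0.011] twist -0.002 F [-2.34 -0.64  1.35] w 0.0198 J [-0.04  0.35  1.43 -0.    1.36 -0.26]
```

Request:
move_arm --rows '[{"x": 0, "y": 0.005, "z": 0, "twist": 0.012, "hand": 0.78}, {"x": 0, "y": 0.01, "z": 0, "twist": 0.024, "hand": 0.78}, {"x": 0, "y": 0.01, "z": 0, "twist": 0.024, "hand": 0.78}]' --force 3

```text
time: 15.3
tool_pos: [0.5128, 0.0986, 0.2157]
tool_rot: [[-0.211, 0.977, -0.0], [0.977, 0.211, -0.0], [-0.0, -0.0, -1.0]]
wrist_force: [-2.1, -0.2, 3.3]
grip_width: 0.0193
grip_force: 1.5
```

Request:
move_arm --rows '[{"x": 0, "y": 0.005, "z": 0, "twist": 0.012, "hand": 0.78}, {"x": 0, "y": 0.01, "z": 0, "twist": 0.024, "hand": 0.78}, {"x": 0, "y": 0.012, "z": 0, "twist": 0.029, "hand": 0.78}]' --force 3

```text
time: 15.6
tool_pos: [0.5141, 0.0989, 0.2155]
tool_rot: [[-0.196, 0.981, -0.0], [0.981, 0.196, 0.0], [0.0, -0.0, -1.0]]
wrist_force: [-3.5, -0.6, 3.0]
grip_width: 0.0196
grip_force: 1.6
```

Request:
move_arm --rows '[{"x": 0, "y": 0.005, "z": 0, "twist": 0.012, "hand": 0.78}, {"x": 0, "y": 0.01, "z": 0, "twist": 0.024, "hand": 0.78}, {"x": 0, "y": 0.012, "z": 0, "twist": 0.029, "hand": 0.78}]' --force 3

```text
time: 15.9
tool_pos: [0.5153, 0.0992, 0.2155]
tool_rot: [[-0.181, 0.983, -0.0], [0.983, 0.181, 0.0], [0.0, -0.0, -1.0]]
wrist_force: [-4.1, -0.5, 3.0]
grip_width: 0.019
grip_force: 1.6
```

Request:
move_arm --rows '[{"x": 0, "y": 0.005, "z": 0, "twist": 0.012, "hand": 0.78}, {"x": 0, "y": 0.01, "z": 0, "twist": 0.024, "hand": 0.78}, {"x": 0, "y": 0.012, "z": 0, "twist": 0.029, "hand": 0.78}]' --force 3

```text
time: 16.2
tool_pos: [0.5165, 0.0994, 0.2155]
tool_rot: [[-0.166, 0.986, -0.0], [0.986, 0.166, 0.0], [0.0, -0.0, -1.0]]
wrist_force: [-3.4, -0.2, 2.8]
grip_width: 0.0193
grip_force: 1.6
```

Request:
move_arm --rows '[{"x": 0, "y": 0.005, "z": 0, "twist": 0.012, "hand": 0.78}, {"x": 0, "y": 0.01, "z": 0, "twist": 0.024, "hand": 0.78}, {"x": 0, "y": 0.012, "z": 0, "twist": 0.029, "hand": 0.78}]' --force 3

```text
time: 16.5
tool_pos: [0.5177, 0.0996, 0.2155]
tool_rot: [[-0.151, 0.988, 0.0], [0.988, 0.151, 0.0], [0.0, 0.0, -1.0]]
wrist_force: [-3.6, 0.3, 3.0]
grip_width: 0.0195
grip_force: 1.6
```

Request:
move_arm --rows '[{"x": 0, "y": 0.005, "z": 0, "twist": 0.012, "hand": 0.78}, {"x": 0, "y": 0.01, "z": 0, "twist": 0.024, "hand": 0.78}, {"x": 0, "y": 0.012, "z": 0, "twist": 0.029, "hand": 0.78}]' --force 3

```text
time: 16.8
tool_pos: [0.5189, 0.0997, 0.2155]
tool_rot: [[-0.136, 0.991, -0.0], [0.991, 0.136, 0.0], [0.0, -0.0, -1.0]]
wrist_force: [-3.2, -0.5, 1.7]
grip_width: 0.0194
grip_force: 1.6
```

Request:
move_arm --rows '[{"x": 0, "y": 0.005, "z": 0, "twist": 0.012, "hand": 0.78}, {"x": 0, "y": 0.01, "z": 0, "twist": 0.024, "hand": 0.78}, {"x": 0, "y": 0.012, "z": 0, "twist": 0.029, "hand": 0.78}]' --force 3

```text
time: 17.1
tool_pos: [0.5198, 0.0999, 0.2155]
tool_rot: [[-0.121, 0.993, -0.001], [0.993, 0.121, -0.0], [-0.0, -0.001, -1.0]]
wrist_force: [-5.9, -0.6, 3.5]
grip_width: 0.0199
grip_force: 2.7
```

A tooth is now bearing on the pawl: the force has risen and the finger is starting to yield. The mark is about 6° past the pointer. I'll raise the press gradually.

Request:
move_arm --rows '[{"x": 0, "y": 0.003, "z": 0, "twist": 0, "hand": 0.78}, {"x": 0, "y": 0.003, "z": 0, "twist": 0, "hand": 0.78}]' --force 6

```text
time: 17.3
tool_pos: [0.5199, 0.0999, 0.2155]
tool_rot: [[-0.122, 0.993, -0.001], [0.993, 0.122, -0.0], [-0.0, -0.001, -1.0]]
wrist_force: [-6.1, -1.0, 4.6]
grip_width: 0.0195
grip_force: 2.9
```

Request:
move_arm --rows '[{"x": 0, "y": 0.003, "z": 0, "twist": 0, "hand": 0.78}, {"x": 0, "y": 0.005, "z": 0, "twist": 0, "hand": 0.78}, {"x": 0, "y": 0.005, "z": 0, "twist": 0, "hand": 0.78}]' --force 6

```text
time: 17.6
tool_pos: [0.5201, 0.0999, 0.2155]
tool_rot: [[-0.122, 0.993, -0.002], [0.993, 0.122, -0.0], [0.0, -0.002, -1.0]]
wrist_force: [-7.1, -1.0, 4.9]
grip_width: 0.0191
grip_force: 3.6
```

Request:
move_arm --rows '[{"x": 0, "y": 0.005, "z": 0, "twist": 0, "hand": 0.78}, {"x": 0, "y": 0.01, "z": 0, "twist": 0, "hand": 0.78}, {"x": 0, "y": 0.01, "z": 0, "twist": 0, "hand": 0.78}]' --force 8

```text
time: 17.9
tool_pos: [0.5207, 0.1, 0.2154]
tool_rot: [[-0.122, 0.993, -0.003], [0.993, 0.122, -0.0], [0.0, -0.003, -1.0]]
wrist_force: [-10.2, -1.2, 5.4]
grip_width: 0.0195
grip_force: 4.9
```

Request:
move_arm --rows '[{"x": 0, "y": 0.003, "z": 0, "twist": 0, "hand": 0.78}, {"x": 0, "y": 0.005, "z": 0, "twist": 0, "hand": 0.78}, {"x": 0, "y": 0.005, "z": 0, "twist": 0, "hand": 0.78}, {"x": 0, "y": 0.005, "z": 0, "twist": 0, "hand": 0.78}]' --force 8

```text
time: 18.3
tool_pos: [0.5208, 0.1001, 0.2154]
tool_rot: [[-0.122, 0.993, -0.004], [0.993, 0.122, -0.0], [0.0, -0.004, -1.0]]
wrist_force: [-11.0, -2.6, 6.5]
grip_width: 0.0193
grip_force: 5.6
```

Request:
move_arm --rows '[{"x": 0, "y": 0.003, "z": 0, "twist": 0, "hand": 0.78}, {"x": 0, "y": 0.003, "z": 0, "twist": 0, "hand": 0.78}, {"x": 0, "y": 0.003, "z": 0, "twist": 0, "hand": 0.78}, {"x": 0, "y": 0.003, "z": 0, "twist": 0, "hand": 0.78}, {"x": 0, "y": 0.003, "z": 0, "twist": 0, "hand": 0.78}, {"x": 0, "y": 0.003, "z": 0, "twist": 0, "hand": 0.78}, {"x": 0, "y": 0.003, "z": 0, "twist": 0, "hand": 0.78}, {"x": 0, "y": 0.003, "z": 0, "twist": 0, "hand": 0.78}, {"x": 0, "y": 0.003, "z": 0, "twist": 0, "hand": 0.78}, {"x": 0, "y": 0.003, "z": 0, "twist": 0, "hand": 0.78}]'

```text
time: 19.3
tool_pos: [0.521, 0.1001, 0.2154]
tool_rot: [[-0.122, 0.993, -0.004], [0.993, 0.122, -0.001], [0.0, -0.004, -1.0]]
wrist_force: [-11.7, -1.5, 7.4]
grip_width: 0.0194
grip_force: 6.0
```

```bash
python3 -c "
from h import *
s=ctrl.read_state(); print(s['wrist_force']@s['tool_rot'], s['grip_force'])"
```

```text
[ -0.04106024 -11.84340616  -7.36570118] 6.033653416670859
```

The 12 N press held for a second. I'll back off, open and lift clear.

Request:
move_arm --rows '[{"x": 0, "y": -0.015, "z": 0, "twist": 0, "hand": 0.78}, {"x": 0, "y": -0.035, "z": 0, "twist": 0, "hand": 0.78}, {"x": 0, "y": -0.035, "z": 0, "twist": 0, "hand": 0.5}, {"x": 0, "y": -0.035, "z": 0, "twist": 0, "hand": 0.5}, {"x": 0, "y": -0.035, "z": 0, "twist": 0, "hand": 0.5}, {"x": 0, "y": -0.035, "z": -0.4, "twist": 0, "hand": 0.5}, {"x": 0, "y": -0.035, "z": -0.8, "twist": 0, "hand": 0.5}, {"x": 0.5, "y": -0.5, "z": -1, "twist": 0, "hand": 0.5}, {"x": 1, "y": -1, "z": -1, "twist": 0, "hand": 0.5}, {"x": 1, "y": -1, "z": -1, "twist": 0, "hand": 0.5}, {"x": 1, "y": -1, "z": -1, "twist": 0, "hand": 0.5}]'

```text
time: 20.4
tool_pos: [0.4083, 0.1894, 0.3167]
tool_rot: [[-0.126, 0.992, 0.002], [0.992, 0.126, 0.001], [0.001, 0.002, -1.0]]
wrist_force: [1.3, 0.1, -0.3]
grip_width: 0.0441
grip_force: 0.0
```

Request:
move_arm --rows '[{"x": 0.5, "y": -0.5, "z": 0, "twist": 0, "hand": 0.5}, {"x": 1, "y": -1, "z": 0, "twist": 0, "hand": 0.5}, {"x": 1, "y": -1, "z": 0, "twist": 0, "hand": 0.5}, {"x": 1, "y": -1, "z": 0, "twist": 0, "hand": 0.5}]'

```text
time: 20.8
tool_pos: [0.2972, 0.2761, 0.3159]
tool_rot: [[-0.126, 0.992, 0.0], [0.992, 0.126, 0.001], [0.001, 0.0, -1.0]]
wrist_force: [0.1, -0.3, -0.2]
grip_width: 0.0442
grip_force: 0.0
```

```bash
python3 -c "
from h import *
im=[]
for n,(x,y) in(('side',(318,200)),('top',(342,212))):
  c=snap(n); im.append(cv2.resize(c['img'][y-27:y+27,x-27:x+27],(400,400),interpolation=cv2.INTER_CUBIC))
print([o for o in red(c) if o[0]<348])
cv2.imwrite('pics/z5.png',np.hstack(im)); go([.5,.1,.3])"
```

```text
[(339.0, 221.0, 23.0, 0.048, 6.871), (340.0, 221.0, 21.0, 0.049, 3.168), (338.0, 222.0, 20.0, 0.052, 10.508), (339.0, 222.0, 31.0, 0.052, 7.017), (340.0, 222.0, 27.0, 0.052, 3.541), (339.0, 223.0, 20.0, 0.055, 7.147)]
t 20.9 pos [0.3    0.2746 0.3156] yang 7.1 shares [-1.979  1.769  0.158] twist 0.0 F [-0.66 -0.12  0.64] w 0.0439 J [ 0.45  0.07  1.51 -0.    1.56  0.32]
```

View pics/z5.png

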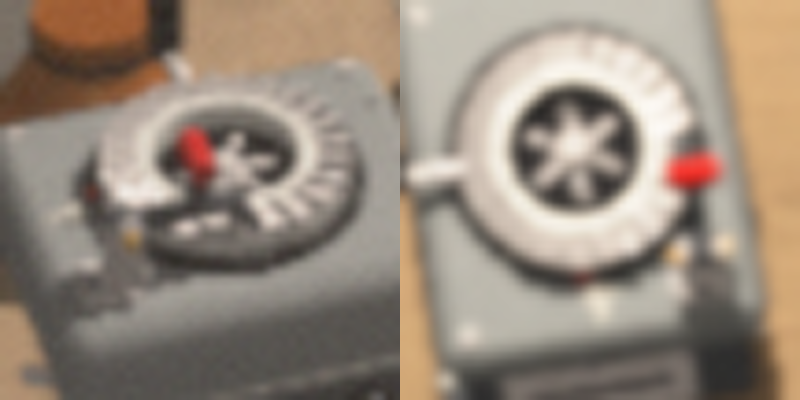

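The pawl is down in the teeth, with its bar at (693,170) in the top crop. The mark at (583,278) is about 6° past the pointer at (600,300), inside the 22° limit, and the robot is clear. I'll hand it in.

```bash
python3 -c "
from h import *
print(ctrl.close_job())"
```

```text
the job is handed in; nothing more can be done
None
```

I handed the job in at about 21 s: the pawl is back in the teeth and held a press of about 12 N for one second, the red mark sits about 6° (under half a tooth) past the pointer, and the arm is clear with the hopper, jug, cup and tamper untouched.

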